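# Pin the film reel on its stand

### The arm

A 6-joint arm with a two-finger parallel gripper is mounted at the origin on the work surface. World frame = base frame: x ahead of the robot, y to its left, z up, the work surface at z = 0. Lengths are in m, angles in rad, forces in N, time in s.
With the tool pointing down it reaches from about 0.375 to 0.9 m from the base axis. Payload 3.1 kg.
Tool frame: the origin (TCP) lies midway between the tips of the shut fingers; the grasp point (between the pads) lies 19 mm behind it; z points along the fingers, y is the line along which they close (so a half turn about z gives the same grasp; the last joint's range is limited). The gripper opens to 85 mm and grips with 20 to 120 N. Pads are 22 mm wide; open, the fingers measure 114 mm over their backs; the gripper's body (76 mm by 85 mm) begins 54 mm behind the grasp point. The pads swing forward as they close: fully open they stand 13 mm farther back than shut.
Start: joints at [-1.371, 0.527, 1.433, -0, 1.181, -0.178], TCP at [0.231, -0.581, 0.231] pointing down, gripper open.
Joint ranges: [-3.08, 3.08], [-0.75, 2.2], [0.22, 2.44], [-1.43, 4.57], [0, 2.65], [-2.85, 2.85]. Speed limits (rad/s): [2.79, 2.79, 3.14, 3.14, 3.14, 3.14].

### API

Orientations are given as a unit quaternion [x, y, z, w].
In Python, from station import manip gives the robot as it stands.
- The arm moves only by the tool move_arm, never from a script. Its argument "increments" is a list that holds one entry, the list of rows, each a list of 5 numbers: the gripper's target within -1 to 1 (shut at 1, half-way at 0, fully open at -1), then the shift along the world's x, y, z in m, then the turn about the world's z in degrees. In form: [[[fingers, dx, dy, dz, twist], ...]]. A call has 1 to 8 rows; each row shifts and turns the commanded pose from where the row before left it; what a row does not reach is not made up. A row lasts 1/10 s, in which the tool goes at most 50 mm and 8.59 degrees, less where a joint would pass 70% of its speed; a pose out of reach is approached as far as the arm can. A call with a gripper value outside its range is refused whole. The fingers move at their own pace and stop on an object; "newtons" is the grip in N (left out, the last holds). Time passes only in rows, so rows that do not move let the fingers close. It gives the time, the measured TCP pose, the force, the opening and the grip force at its end, in the units of the state.
- manip.sense(): the state, without advancing time (a new reading comes with each control period).
- manip.snapshot(name): name is "scene" or "top"; returns a dict with "img" (400x640x3 uint8, red, green, blue), "fx", "fy", "cx", "cy" (pixels), "world_to_cam" (4x4, takes a point from world to camera coordinates). Camera axes: x right, y down, z forward; pixel columns grow to the right and rows downward; lengths in m; the calibration is good to about 2 mm. A picture is of the moment at which its call begins. There is no depth.
- manip.sign_off(): hands the job in; it is judged then, once.
Trained networks look in the newest picture that a camera, given by its name, has taken for a name from the list of things; names that differ only in an ending like _2 or _b are one class to them, and where a whole thing is asked for, a point or a joint stands for the part that bears it (a point fixed in the world has none). Each returns a list of dicts, best first, with "confidence" (0 to 1); they miss things now and then, are a little off and sometimes report something else, mostly with a low value. They report only what shows in the picture. A call takes as long as a camera call. They do not tell look-alikes from the thing itself.
- manip.spot_in(label, camera): "xyz" ([x, y, z] in m, in world coordinates, good to about 4 mm: the middle of the surface that is visible of it).
- manip.mark_of(label, camera): "xyz" ([x, y, z] in m, in world coordinates, good to about 4 mm: a listed point, or the origin of a listed thing).
The state is a dict: "t": time; "q": joint angles; "qd": joint speeds; "tau": joint torques, N m; "tcp_pos": TCP position; "tool_rot": TCP orientation; "force": force on the tool from outside, world axes, zero at the start; "ft_torque": the same for the moment, N m; "finger_gap": opening from 0.0 (shut) to 1.0 (fully open); "gripper_force": force on a finger pad.
Only numpy, scipy, OpenCV 4.12 (cv2) and the standard library are available. Lean on these libraries where they do the work, as an engineer would, in place of code of your own. Each camera call takes 0.05 s, during which the arm holds its last target. There are 200 camera calls.

### The job

Take the longest steel tube (the spindle) out of the wooden rack and lower it, nose down, through the core of the film reel that lies on a wooden stand, into the hole in the stand underneath. Keep hold of it until it is well into the stand's hole, let it go fully home, and leave it standing there upright with the reel still lying flat on the stand.

Things in the scene. Friction and masses are not known exactly. Their poses are not given: they have to be found in the camera images.
- spindle: The spindle: plain straight steel tube, 22 mm in diameter, 175 mm long, about 0.25 kg, the longest of three steel rods standing in the rack; 125 mm of it shows above the rack. Lower end: conical nose, 12 mm across at the end, full diameter 12 mm higher. Origin: centre of the nose end; z runs up its axis to the top at 175 mm.
- rack: Fixed pale wooden block 230 x 75 x 60 mm with three holes 50 mm deep, 75 mm apart along its x axis, which points away from the robot (within 15 degrees). Origin: centre of its underside. Any rod may be in any hole; the other two are a plain stub 105 mm long and a 125 mm rod with a 46 mm disc head.
- stand_bore (a point): Centre of the hole's mouth in the top face of the stand with the reel, z up. The stand is a fixed brown wooden block 150 x 150 x 50 mm; the vertical hole is 26 mm in diameter and 45 mm deep with a 5 mm chamfer. Fully home, the spindle's nose is 45 mm below this point. A second, identical stand without a reel is not used.
- reel: White film reel: loose thick ring 140 mm across, 50 mm high, open core 60 mm across, 0.35 kg, flat on the stand, its core centred over the hole to within 6 mm. Origin: centre of its underside; z is its axis, up. Its top is 100 mm above the table. A smaller roll on the table is not used.
There are look-alikes about, which are no part of the job. What is shaped like the spindle but pink, red or yellow is not meant.

How it is judged:
By the outcome, as a careful person would: the job done as asked, in the order asked, and still so for the second after the job is handed in, with the robot touching nothing.
It also fails if it takes over 40 s, if anything falls off the work surface, if the arm or the gripper's body presses on something with over 40 N, if the wrist force passes 120 N, or if a joint passes its speed limit or range.

## Working session

There is one attempt and no reset: what is moved stays moved. The work goes in short steps, Python scripts to look and compute and a tool call to move; the robot and the scene stay as the last step left them, time stands still between calls to the robot, and variables do not carry over. Pictures are saved under pics/ and viewed, at most 10 in all, crops included, and the job is handed in when it is done.

Besides the shell and the picture viewer there is one more tool, called after "Call:" as a command line: name --argument value ..., lists and objects as JSON in quotes. move_arm: Moves the arm, as the interface text tells. Its arguments: {"type":"object","properties":{"increments":{"type":"array","items":{"type":"array","items":{"type":"array","items":{"type":"number"}}}},"newtons":{"type":"number"}},"required":["increments"]}

```bash
mkdir -p pics; cat > h.py <<'E'
import numpy as np,cv2
from station import manip
def snap(n,f):
    s=manip.snapshot(n); cv2.imwrite('pics/'+f,s['img'][:,:,::-1]); return s
def proj(s,p):
    c=s['world_to_cam']@np.r_[p,1]; return [s['fx']*c[0]/c[2]+s['cx'],s['fy']*c[1]/c[2]+s['cy']]
def ray(s,u,v,z):
    M=np.array(s['world_to_cam']);R=M[:3,:3];o=-R.T@M[:3,3]
    d=R.T@np.array([(u-s['cx'])/s['fx'],(v-s['cy'])/s['fy'],1]); return o+d*(z-o[2])/d[2]
E
python3 - <<'E'
from h import *
S={n:snap(n,n+'1.png') for n in('scene','top')}
for n in S:
  for l in('spindle','rack','stand_bore','reel'):
    for r in manip.mark_of(l,n)[:4]:
      print(n,l,round(r['confidence'],2),np.round(r['xyz'],3),np.round(proj(S[n],r['xyz'])))
  for l in ('spindle','reel'):
    for r in manip.spot_in(l,n)[:3]: print(n,'spot',l,round(r['confidence'],2),np.round(r['xyz'],3),np.round(proj(S[n],r['xyz'])))
print(manip.sense())
for n in S: print(n,-S[n]['world_to_cam'][:3,:3].T@S[n]['world_to_cam'][:3,3])
E
```

```text
scene spindle 0.73 [ 0.337  0.144 -0.005] [403. 222.]
scene spindle 0.67 [ 0.405  0.111 -0.001] [375. 224.]
scene spindle 0.56 [ 0.47  -0.099 -0.   ] [303. 195.]
scene rack 0.75 [0.534 0.005 0.002] [308. 222.]
scene stand_bore 0.82 [0.53  0.256 0.048] [383. 264.]
scene reel 0.87 [0.527 0.259 0.046] [385. 265.]
scene spot spindle 0.96 [0.346 0.15  0.1  ] [407. 190.]
scene spot spindle 0.8 [ 0.476 -0.093  0.13 ] [303. 155.]
scene spot spindle 0.69 [0.41  0.117 0.103] [379. 192.]
scene spot reel 0.84 [0.542 0.269 0.097] [386. 253.]
scene spot reel 0.71 [0.552 0.027 0.055] [308. 212.]
scene spot reel 0.71 [0.591 0.314 0.036] [382. 298.]
top spindle 0.68 [ 0.404  0.11  -0.004] [271. 228.]
top spindle 0.52 [ 0.467 -0.099  0.002] [357. 202.]
top spindle 0.49 [ 0.337  0.138 -0.   ] [259. 256.]
top spindle 0.48 [0.458 0.02  0.01 ] [308. 205.]
top rack 0.76 [ 0.534  0.002 -0.002] [315. 176.]
top stand_bore 0.83 [0.529 0.26  0.051] [207. 174.]
top reel 0.9 [0.529 0.253 0.048] [209. 174.]
top spot spindle 0.73 [0.402 0.104 0.159] [266. 222.]
top spot spindle 0.71 [0.337 0.136 0.165] [250. 253.]

[... 163 characters left out ...]
.43268204e+00,  1.74889040e-05,
        1.18140788e+00, -1.78523929e-01]), 'qd': array([ 0.00098848, -0.00128508,  0.00048244,  0.00075315,  0.00140915,
        0.00038654]), 'tau': array([ 3.94665813e-04, -4.42168450e+01, -1.78384942e+01, -1.39155773e-04,
        5.64942184e-04,  7.45683963e-06]), 'tcp_pos': array([ 0.23056915, -0.58090286,  0.23135341]), 'tool_rot': array([9.82211090e-01, 1.87780122e-01, 8.41828204e-06, 3.15842238e-05]), 'force': array([-0.65521346,  0.31602207, -0.21796851]), 'ft_torque': array([ 0.04436274,  0.01773252, -0.0110833 ]), 'gripper_force': 0.0, 'finger_gap': 1.0055826630991158}
scene [1.07835788 0.69654759 0.72231605]
top [ 0.28065292 -0.02549683  1.24764691]
```

View pics/scene1.png

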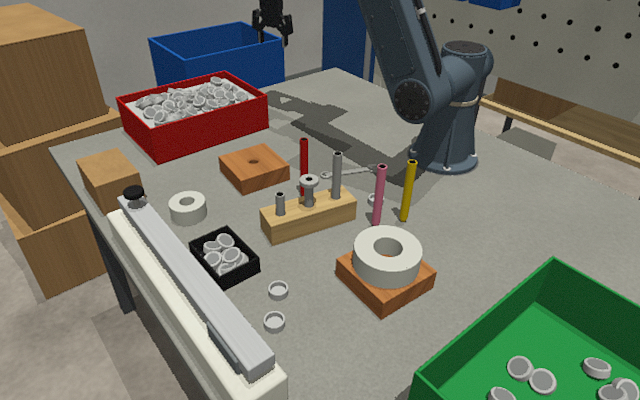

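View pics/top1.png

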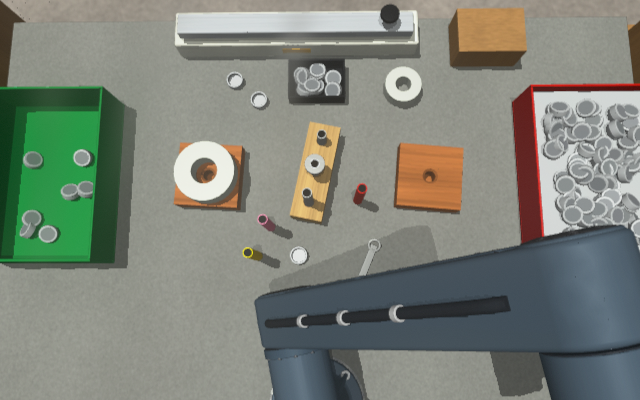

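The scene view shows the long grey spindle in the rack hole nearest the robot, its top at about (338,154), or (307,196) in the top view. The pink, yellow and red rods standing outside the rack are decoys. The reel's stand is at left, with its core at about (208,175) in the top view.

Call:
move_arm --increments '[[[-1,0.02,0,0.045,0],[-1,0.025,0.04,0.01,-3],[-1,0.025,0.04,0,-5],[-1,0.025,0.04,0,-5],[-1,0.025,0.04,0,-5],[-1,0.025,0.04,0,-5],[-1,0.02,0.045,0,-5],[-1,0.02,0.045,0,-5]]]'

```text
t: 1.5
tcp_pos: [0.4163, -0.2892, 0.2865]
tool_rot: [0.995, -0.101, 0.0, 0.0]
force: [0.6, 0.9, 0.5]
finger_gap: 0.999
gripper_force: 0.0
```

```bash
python3 - <<'E'
from h import *
s=snap('top','top2.png'); im=s['img']
c=np.hstack([cv2.resize(cv2.imread('pics/top1.png')[150:250,a:a+100],(400,400),interpolation=cv2.INTER_CUBIC) for a in (160,270)])
cv2.imwrite('pics/c1.png',c)
print(ray(s,307,196,.185))
E
```

```text
[0.45289107 0.01514862 0.185     ]
```

View pics/c1.png

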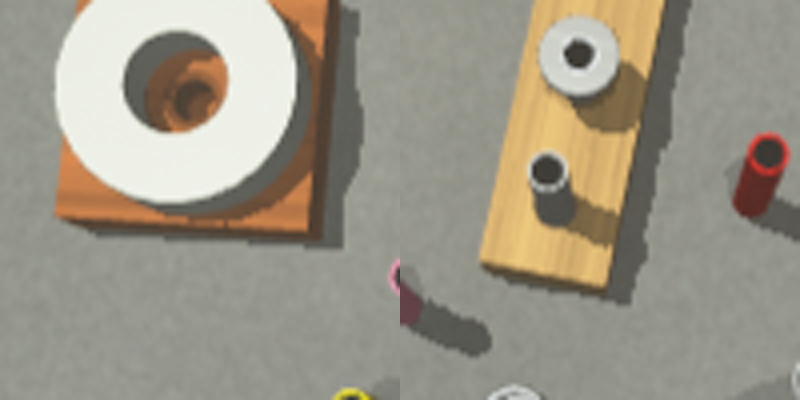

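The crop puts the spindle's top ring at (307,193), the bore at about (208.3,174.5) and the centre of the reel core's top rim at about (204,170.5).

```bash
python3 - <<'E'
from h import *
s=manip.snapshot('top')
print(ray(s,307,193.1,.185),ray(s,208.3,174.5,.047),ray(s,204,170.5,.1))
s=manip.snapshot('scene');print(ray(s,338,154,.185)); print(manip.sense()['q'])
E
```

```text
[0.45903985 0.0151616  0.185     ] [0.52826677 0.25636627 0.047     ] [0.52671751 0.25411852 0.1       ]
[0.46425215 0.02620443 0.185     ]
[-8.26375397e-01  2.99845084e-01  1.65537788e+00  9.65461751e-05
  1.18654892e+00  9.36936803e-01]
```

Call:
move_arm --increments '[[[-1,0.01,0.045,0,-1.5],[-1,0.01,0.045,0,0],[-1,0.01,0.045,0,0],[-1,0.01,0.045,0,0],[-1,0,0.045,0,0],[-1,0,0.045,0,0],[-1,0,0.039,0,0],[-1,0,0,0,0]]]'

```text
t: 2.45
tcp_pos: [0.4553, 0.0207, 0.2865]
tool_rot: [0.994, -0.11, -0.0, -0.001]
force: [-0.5, -0.5, -1.3]
finger_gap: 1.001
gripper_force: 0.0
```

Call:
move_arm --increments '[[[-1,0.003,-0.001,-0.02,0],[-1,0,0,-0.04,0],[-1,0,0,-0.04,0],[-1,0,0,-0.03,0],[-1,0,0,-0.02,0],[-1,0,0,0,0]]]' --newtons 60

```text
t: 3.05
tcp_pos: [0.4576, 0.0155, 0.134]
tool_rot: [0.994, -0.113, -0.003, 0.0]
force: [-1.2, 0.1, 0.2]
finger_gap: 0.996
gripper_force: 0.0
```

```bash
python3 - <<'E'
from h import *
s=snap('scene','s3.png')
cv2.imwrite('pics/s3c.png',cv2.resize(s['img'][90:250,240:440,::-1],(800,640))[:600])
E
```

```text
(no output)
```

View pics/s3c.png

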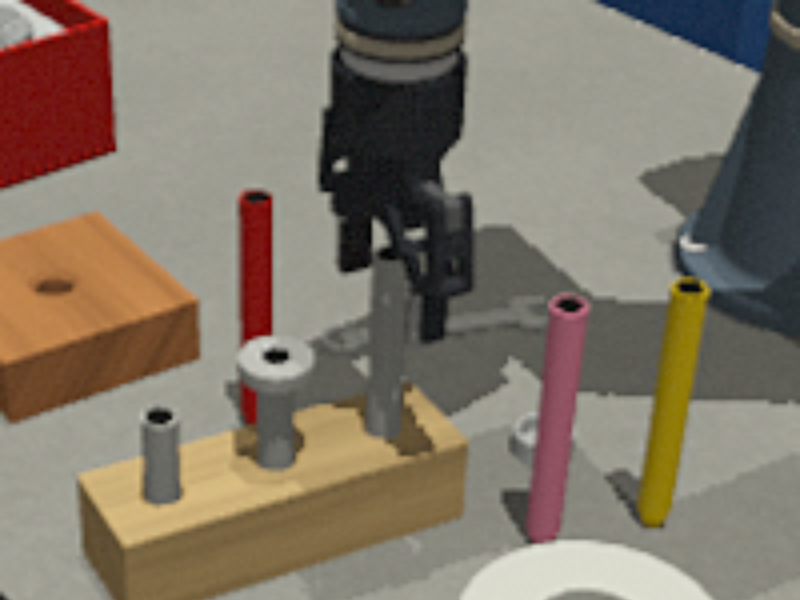

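The spindle stands between the open fingers, with its top at crop (388,255). I'm closing now.

Call:
move_arm --increments '[[[1,0,0,0,0],[1,0,0,0,0],[1,0,0,0,0],[1,0,0,0,0],[1,0,0,0,0],[1,0,0,0,0],[1,0,0,0,0]]]' --newtons 50

```text
t: 3.8
tcp_pos: [0.4592, 0.0172, 0.1372]
tool_rot: [0.994, -0.112, 0.001, 0.0]
force: [-0.4, 0.1, 6.6]
finger_gap: 0.245
gripper_force: 48.8
```

Call:
move_arm --increments '[[[1,0,0,0.01,0],[1,0,0,0.02,0],[1,0,0,0.02,0],[1,0,0,0.02,0],[1,0,0,0.03,0],[1,0,0,0.04,0],[1,0,0,0.01,0],[1,0,0,0,0]]]'

```text
t: 4.6
tcp_pos: [0.4592, 0.0171, 0.2878]
tool_rot: [0.994, -0.112, 0.002, 0.0]
force: [0.8, 0.0, -1.9]
finger_gap: 0.245
gripper_force: 49.2
```

Call:
move_arm --increments '[[[1,0.008,0.025,0,0],[1,0.012,0.038,0,0],[1,0.012,0.038,0,0],[1,0.012,0.038,0,0],[1,0.012,0.038,0,0],[1,0.008,0.035,0,0],[1,0.006,0.024,0,0],[1,0,0,0,0]]]'

```text
t: 5.4
tcp_pos: [0.5276, 0.2558, 0.2832]
tool_rot: [0.994, -0.11, -0.002, 0.0]
force: [-0.7, -0.4, -2.1]
finger_gap: 0.246
gripper_force: 49.5
```

```bash
python3 - <<'E'
from h import *
s=snap('scene','s4.png'); t=snap('top','t4.png')
e=manip.sense();print(e['tcp_pos'],e['finger_gap'],e['force'])
for n in('scene','top'):
  for l in('spindle','stand_bore','reel'):
    for r in manip.mark_of(l,n)[:4]: print(n,l,round(r['confidence'],2),np.round(r['xyz'],3))
a=cv2.resize(s['img'][100:320,300:500,::-1],(400,440)); b=cv2.resize(t['img'][110:220,150:250,::-1],(400,440))
cv2.imwrite('pics/c4.png',np.hstack([a,b]))
E
```

```text
[0.52700414 0.25294914 0.28369565] 0.2459888223852567 [-0.10961488 -0.76169553 -2.06585459]
scene spindle 0.95 [0.404 0.108 0.002]
scene spindle 0.91 [ 0.467 -0.096  0.001]
scene spindle 0.9 [0.526 0.256 0.155]
scene spindle 0.81 [ 0.339  0.142 -0.002]
scene stand_bore 0.98 [0.529 0.259 0.046]
scene reel 0.59 [0.53  0.26  0.048]
top spindle 0.74 [0.525 0.258 0.154]
top spindle 0.68 [ 0.469 -0.097 -0.001]
top spindle 0.5 [ 0.403  0.111 -0.001]
top spindle 0.48 [0.337 0.142 0.002]
top stand_bore 0.95 [0.525 0.261 0.051]
top stand_bore 0.22 [0.525 0.257 0.154]
top reel 0.64 [0.526 0.255 0.048]
```

View pics/c4.png

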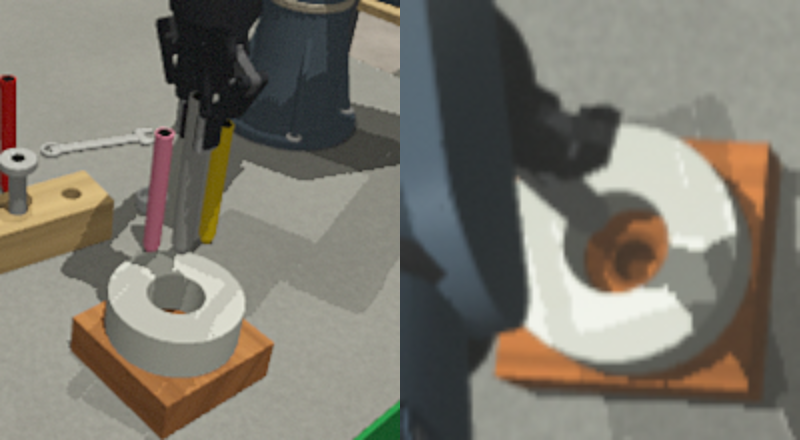

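The spindle hangs upright with its nose about 3 mm from being over the bore. The bore shows through the core at right-hand crop (632,262). I'm making a small correction and lowering.

Call:
move_arm --increments '[[[1,0.002,0.001,-0.02,0],[1,0,0,-0.025,0],[1,0,0,-0.02,0],[1,0,0,-0.02,0],[1,0,0,0,0]]]'

```text
t: 6.3
tcp_pos: [0.5285, 0.2529, 0.1987]
tool_rot: [0.994, -0.112, -0.003, 0.001]
force: [0.8, 0.3, -1.7]
finger_gap: 0.244
gripper_force: 49.5
```

```bash
python3 - <<'E'
from h import *
s=snap('scene','s5.png'); t=snap('top','t5.png')
e=manip.sense();print(e['tcp_pos'],e['finger_gap'],e['force'])
for n in('scene','top'):
  for l in('spindle','stand_bore','reel'):
    for r in manip.mark_of(l,n)[:4]: print(n,l,round(r['confidence'],2),np.round(r['xyz'],3))
E
```

```text
[0.53080087 0.25372931 0.20163179] 0.24492765273360997 [-0.42679663 -0.18654949 -2.01596743]
scene spindle 0.96 [0.526 0.255 0.066]
scene spindle 0.75 [ 0.336  0.145 -0.002]
scene spindle 0.72 [0.406 0.112 0.002]
scene spindle 0.6 [ 0.47  -0.097 -0.002]
scene stand_bore 0.21 [0.532 0.007 0.003]
scene reel 0.89 [0.529 0.257 0.048]
top spindle 0.77 [0.341 0.14  0.005]
top spindle 0.67 [ 0.405  0.108 -0.001]
top spindle 0.62 [ 0.469 -0.096  0.   ]
top spindle 0.6 [0.526 0.258 0.073]
top stand_bore 0.86 [0.526 0.258 0.052]
top reel 0.83 [0.528 0.254 0.046]
```

Call:
move_arm --increments '[[[1,0.001,0.001,-0.01,0],[1,0,0,-0.01,0],[1,0,0,-0.005,0],[1,0,0,-0.005,0],[1,0,0,0,0]]]'

```text
t: 7.2
tcp_pos: [0.5306, 0.255, 0.17]
tool_rot: [0.994, -0.112, -0.001, 0.0]
force: [-0.5, 1.0, -1.8]
finger_gap: 0.24
gripper_force: 49.5
```

Call:
move_arm --increments '[[[1,0,0,-0.005,0],[1,0,0,-0.005,0],[1,0,0,-0.003,0],[1,0,0,0,0]]]'

```text
t: 7.6
tcp_pos: [0.5303, 0.2555, 0.1574]
tool_rot: [0.994, -0.112, -0.001, -0.0]
force: [-3.5, 2.3, -3.7]
finger_gap: 0.244
gripper_force: 49.6
```

Call:
move_arm --increments '[[[1,-0.001,0.001,-0.003,0],[1,0,0,-0.003,0],[1,0,0,-0.003,0],[1,0,0,0,0]]]'

```text
t: 8.0
tcp_pos: [0.5302, 0.2562, 0.1487]
tool_rot: [0.994, -0.112, -0.001, 0.0]
force: [-2.9, 2.5, -2.6]
finger_gap: 0.245
gripper_force: 49.7
```

Call:
move_arm --increments '[[[1,-0.001,0,-0.003,0],[1,0,0,-0.003,0],[1,0,0,-0.003,0],[1,0,0,-0.002,0],[1,0,0,0,0]]]'

```text
t: 8.5
tcp_pos: [0.5295, 0.256, 0.1378]
tool_rot: [0.994, -0.112, -0.0, 0.0]
force: [-2.4, 2.1, -2.6]
finger_gap: 0.246
gripper_force: 49.8
```

Call:
move_arm --increments '[[[1,0,0,-0.002,0],[1,0,0,-0.002,0],[1,0,0,0,0]]]'

```text
t: 8.8
tcp_pos: [0.5295, 0.2561, 0.134]
tool_rot: [0.994, -0.112, -0.0, 0.0]
force: [-2.5, 3.0, -1.2]
finger_gap: 0.246
gripper_force: 49.8
```

Now release gently and check.

Call:
move_arm --increments '[[[0.3,0,0,0,0],[0,0,0,0,0],[-0.5,0,0,0,0],[-1,0,0,0,0],[-1,0,0,0,0],[-1,0,0,0,0],[-1,0,0,0,0]]]'

```text
t: 9.5
tcp_pos: [0.5297, 0.2561, 0.1343]
tool_rot: [0.994, -0.112, 0.0, 0.0]
force: [0.4, 0.0, -0.5]
finger_gap: 1.0
gripper_force: 0.0
```

Call:
move_arm --increments '[[[-1,0,0,0.01,0],[-1,0,0,0.03,0],[-1,0,0,0.04,0],[-1,0,0,0.04,0],[-1,0,0,0.04,0],[-1,0.0,-0.04,0,0],[-1,0,-0.05,0,0],[-1,0,-0.05,0,0]]]'

```text
t: 10.3
tcp_pos: [0.5295, 0.1153, 0.2957]
tool_rot: [0.994, -0.111, 0.001, -0.0]
force: [-0.3, -0.1, -0.2]
finger_gap: 0.997
gripper_force: 0.0
```

```bash
python3 - <<'E'
from h import *
s=snap('scene','s6.png'); t=snap('top','t6.png')
e=manip.sense();print(e['t'],e['tcp_pos'],e['finger_gap'],e['force'])
for n in('scene','top'):
  for l in('spindle','stand_bore','reel'):
    for r in manip.mark_of(l,n)[:4]: print(n,l,round(r['confidence'],2),np.round(r['xyz'],3))
for z in(.18,.185): print(proj(s,[.528,.257,z]))
a=cv2.resize(s['img'][150:320,310:480,::-1],(510,510)); b=cv2.resize(t['img'][120:290,150:250,::-1],(280,510))
cv2.imwrite('pics/c6.png',np.hstack([a,b]))
E
```

```text
10.4 [0.52981789 0.11093224 0.29527802] 1.0012106000957788 [-0.41105366  0.20408765  0.47449697]
scene spindle 0.92 [ 0.47  -0.099  0.   ]
scene spindle 0.8 [0.408 0.112 0.002]
scene spindle 0.63 [ 0.337  0.142 -0.004]
scene reel 0.82 [0.525 0.255 0.048]
top spindle 0.65 [0.339 0.139 0.001]
top spindle 0.64 [ 0.469 -0.094 -0.001]
top spindle 0.59 [ 0.404  0.11  -0.003]
[np.float64(391.2330245331616), np.float64(214.8390324003618)]
[np.float64(391.52166730360636), np.float64(212.81146856120068)]
```

View pics/c6.png

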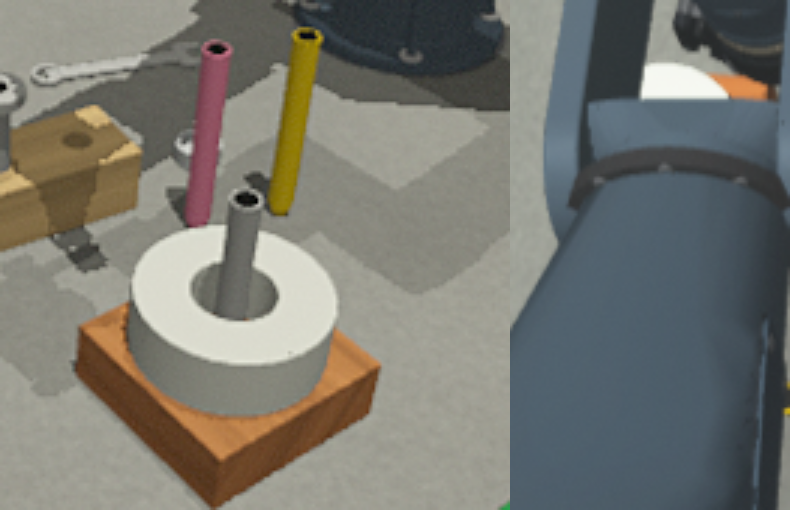

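The spindle stands upright in the core with its top at about (392,216). The projection for fully home is (391,215), so it is seated. The reel lies flat on its stand.

```bash
python3 -c "
from station import manip
print(manip.sign_off())"
```

```text
the job is handed in; nothing more can be done
None
```

The spindle stands upright and fully home in the stand's hole through the reel's core, the reel is still flat on the stand, and the job was handed in at about 10.4 s.

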